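# Fetch the flange nut from under the sprung flap of the parts bin

## Task

Take the flange nut (the hexagon nut, not the ball bearing) out of the parts bin and set it down flat, flange down, on the floor of the shallow steel tray. To get at it, push its sprung cover flap aside towards the robot and keep it aside with the hand while you grip the nut. Leave the bearing where it is in its bay, and let the flap spring shut again.

Things in the scene. Friction and masses are not known exactly. Their poses are not given: they have to be found in the camera images.
- bin: Low grey steel parts bin, fixed, 160 mm deep (x), 232 wide (y), walls 24 mm high, floor 3 mm. Origin: centre of its underside, on the bench; z up, +x away from the robot (turned up to 0.25 rad), +y left. Two bays, left and right, centres at y = +56 and -56 mm; the nut lies within 4 mm of one centre, the bearing of the other, by chance. Each bay's own flap blocks the way from above.
- flap_left (a joint): Left flap: a clear level plate 3 mm thick over the left bay, underside 28 mm above the bench, covering x = -31 to +30 mm and y = 6 to 114 mm (bin frame). Turns about an upright post at x = 24, y = 106 mm. On its far edge stands a steel rim, 28 to 50 mm above the bench, its far face at x = +31: push this rim towards the robot. 0 = shut (stop), grows as it swings towards the robot, to 1.7 rad.
- flap_right (a joint): Right flap: mirror image of the left one over the right bay (post at x = 24, y = -106 mm). Either flap moves level, never up or down; a spring always shuts it (2 to 4 N at the rim) and it rests against whatever pushes it. A finger's back pushed along the bay's middle line to 40 mm on the robot's side of the bay's centre opens it to about 1.0 rad. It must be over 0.5 while the nut is gripped.
- flange_nut_center (a point): Centre (half-way up) of the steel nut, 22 mm tall: a hexagon 30 mm across flats, 36 across corners, on a round flange 42 mm wide and 4 mm thick, flange down. Centre 14 mm, top 25 mm above the bench, so fingertips at 32 mm pass over it and still push the rim. Two flats face the bin's +x and -x within 0.2 rad. z is its axis. 0.07 kg (varies). Wanted.
- bearing_2_center (a point): Centre (half-way up) of the steel ball bearing, a ring 52 mm in diameter and 15 mm tall, lying flat in the other bay. It stays.
- tray_in (a point): Centre of the inner floor of the empty open tray of plain steel, 140 x 140 mm outside, walls 3 mm thick and 18 mm high, fixed to the bench to the right of the bin. Its floor is 3 mm above the bench; axes as the tray's sides.

How it is judged:
On the way, in this order (a step that is already met when the one before it is completed fails the run):
1. the nut is gripped in the bin while its flap is held aside (contact force between the fingers and flange_nut above 2 N and horizontal distance between flange_nut_center and bin below 0.1 m and ((y of flange_nut_center in the frame of bin above 0 m and value of joint flap_left above 0.5 rad) or (y of flange_nut_center in the frame of bin below 0 m and value of joint flap_right above 0.5 rad))), for 0.1 s.
2. the nut has been lifted out of the bin (height (world z) of flange_nut_center above 0.09 m), for 0.1 s.
At the end, for the whole second after the job is handed in: The nut lies flat, flange down (within 0.15 rad), and at rest on the tray's floor, its centre within 50 mm of the tray's centre along each side; both flaps are shut (under 0.08 rad); the bearing lies flat within 20 mm of where it was (x of flange_nut_center in the frame of tray_in between -0.05 and 0.05 m and y of flange_nut_center in the frame of tray_in between -0.05 and 0.05 m and z of flange_nut_center in the frame of tray_in between 0.006 and 0.016 m and angle between each of flange_nut_center, bearing_2_center's own z axis and vertical below 0.15 rad and linear speed of flange_nut below 0.02 m/s and value of joint each of flap_left, flap_right below 0.08 rad and distance of bearing_2_center from where it was at the start of the episode below 0.02 m); the robot touches nothing.
It also fails if it takes over 48 s, if anything falls off the work surface, if the arm or the gripper's body presses on something with over 40 N, if the wrist force passes 120 N, or if a joint passes its speed limit or range.

## Robot

A 6-joint arm with a two-finger parallel gripper is mounted at the origin on a cart in front of the work surface, level with it; the furniture and walls round the work are solid. World frame = base frame: x ahead of the robot, y to its left, z up, the work surface at z = 0. Lengths are in m, angles in rad, forces in N, time in s.
With the tool pointing down it reaches from about 0.35 to 0.85 m from the base axis. Payload 8.1 kg.
Tool frame: the origin (TCP) lies at the very end of the fingers, on their centre line; the grasp point (between the pads) lies ctrl.grasp_offset behind it (ctrl.grasp_offset is the distance from the TCP to the grasp point, in m); z points along the fingers, y is the line along which they close (so a half turn about z gives the same grasp; the last joint's range is limited). The gripper opens to 85 mm and grips with 20 to 120 N. Pads are 22 mm wide; open, the fingers measure 114 mm over their backs; the gripper's body (76 mm by 85 mm) begins 54 mm behind the grasp point. The pads swing forward as they close: fully open they stand 13 mm farther back than shut.
Start: joints at [-1.202, 0.13, 1.488, -0, 1.523, -0.085], TCP at [0.263, -0.539, 0.231] pointing down, gripper open.
Joint ranges: [-2.96, 2.96], [-0.89, 2.26], [0.02, 2.5], [-1.34, 4.48], [0, 2.73], [-2.66, 2.66]. Speed limits (rad/s): [2.39, 2.39, 2.79, 3.14, 3.14, 3.14].

## Interface

Orientations are given as a unit quaternion [x, y, z, w].
In Python, from station import ctrl gives the robot as it stands. Calls block until the motion is done:
- ctrl.move_pose(position, orientation): joint-space move of the TCP to a pose.
- ctrl.move_linear(position, rot=None, vel=0.15): straight line of the TCP; rot=None keeps the orientation; vel is the mean speed in m/s.
- ctrl.set_joints(angles): joint-space move.
- ctrl.command_gripper(opening, grasp_force=None): finger opening in m; grasp_force is the grip in N (None keeps the last); returns when the fingers have stopped.
- ctrl.hold(seconds).
- ctrl.solve_ik(position, orientation): joint angles nearest the present ones, or None.
- ctrl.camera(name): name is "side" or "top"; returns a dict with "img" (384x512x3 uint8, blue, green, red), "fx", "fy", "cx", "cy" (pixels), "distortion" ([k1, k2, p1, p2, k3] as OpenCV has them; the pictures are not rectified), "rvec" (rotation vector, rad) and "tvec" (3), from world to camera coordinates, as OpenCV has them. Camera axes: x right, y down, z forward; pixel columns grow to the right and rows downward; lengths in m; the calibration is good to about 2 mm. A picture is of the moment at which its call begins. There is no depth.
A pose or a line that the arm cannot do raises ctrl.MotionError and nothing moves.
- ctrl.sign_off(): hands the job in; it is judged then, once.
Trained networks look in the newest picture that a camera, given by its name, has taken for a name from the list of things; names that differ only in an ending like _2 or _b are one class to them, and where a whole thing is asked for, a point or a joint stands for the part that bears it (a point fixed in the world has none). Each returns a list of dicts, best first, with "confidence" (0 to 1); they miss things now and then, are a little off and sometimes report something else, mostly with a low value. They report only what shows in the picture. A call takes as long as a camera call.
- ctrl.recognise(target, camera): "point" ([column, row] in pixels, amid what is visible of it).
Readings, each from a call of its own:
- ctrl.current_time_s(): time.
- ctrl.current_q(): joint angles.
- ctrl.current_qd(): joint speeds.
- ctrl.current_effort(): joint torques, N m.
- ctrl.current_tool_pos(): TCP position.
- ctrl.current_eef_rot(): TCP orientation.
- ctrl.current_force(): force on the tool from outside, world axes, zero at the start.
- ctrl.current_wrist_torque(): the same for the moment, N m.
- ctrl.current_opening(): finger opening in m.
- ctrl.current_grip_force(): force on a finger pad.
Only numpy, scipy, OpenCV 4.12 (cv2) and the standard library are available. Lean on these libraries where they do the work, as an engineer would, in place of code of your own. Each camera call takes 0.05 s, during which the arm holds its last target. There are 200 camera calls.

## Working session

There is one attempt and no reset: what is moved stays moved. The work goes in short steps, each a Python script; the robot and the scene stay as the last script left them, time stands still between calls to the robot, and variables do not carry over. Pictures are saved under pics/ and viewed, at most 10 in all, crops included, and the job is handed in when it is done.

```bash
mkdir -p pics; cat > h.py <<'E'
import numpy as np, cv2
from station import ctrl
from scipy.spatial.transform import Rotation as R
def ray(c,px,z):
    K=np.array([[c['fx'],0,c['cx']],[0,c['fy'],c['cy']],[0,0,1]])
    u=cv2.undistortPoints(np.array([[px]],float),K,np.array(c['distortion'],float))[0,0]
    M=cv2.Rodrigues(np.array(c['rvec'],float))[0]; o=-M.T@np.array(c['tvec'],float); d=M.T@np.array([u[0],u[1],1])
    return (o+d*(z-o[2])/d[2])
def proj(c,P):
    K=np.array([[c['fx'],0,c['cx']],[0,c['fy'],c['cy']],[0,0,1]])
    return cv2.projectPoints(np.array(P,float).reshape(-1,1,3),np.array(c['rvec'],float),np.array(c['tvec'],float),K,np.array(c['distortion'],float))[0][:,0]
E
python3 - <<'E'
from h import *
Z=dict(flange_nut_center=.02,bearing_2_center=.014,bin=.02,flap_left=.035,flap_right=.035,tray_in=.003)
for n in ("top","side"):
    c=ctrl.camera(n); cv2.imwrite(f"pics/{n}0.png",c['img'])
    for t in Z:
        try: r=ctrl.recognise(t,n)
        except Exception as e: print(n,t,e); continue
        for d in r[:2]: print(n,t,np.round(d['point'],1),round(d['confidence'],2),np.round(ray(c,d['point'],Z[t])[:2],4))
print(ctrl.grasp_offset,ctrl.current_eef_rot(),ctrl.current_time_s())
E
```

```text
top bin [206.7 219.2] 0.66 [0.5452 0.1243]
top flap_left [185.7 209.8] 0.92 [0.5586 0.1754]
top flap_right [230.9 226.2] 0.95 [0.5332 0.0629]
top tray_in [353.8 230.7] 0.67 [ 0.5665 -0.2319]
side bearing_2_center [235.  269.3] 0.57 [0.5241 0.1801]
side flap_left [221.8 255.5] 0.89 [0.5548 0.1795]
side flap_right [257.1 222.1] 0.82 [0.5443 0.0655]
0.0187 [ 9.74368798e-01  2.24956541e-01 -1.19524759e-06  2.10019877e-05] 0.7
```

View pics/top0.png

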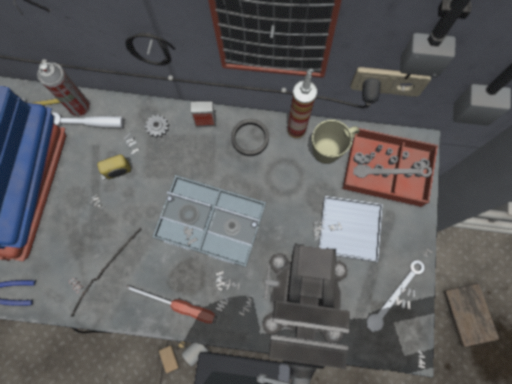

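View pics/side0.png

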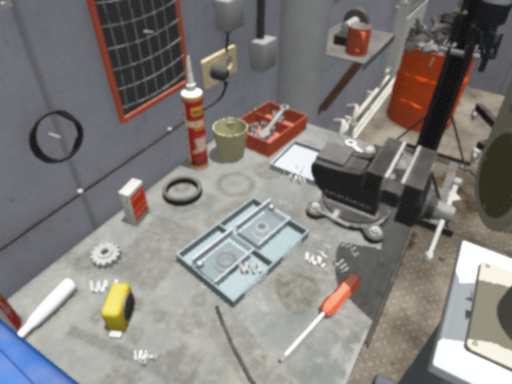

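The top view shows the bin around (207,220), with the tray at (350,228) and a vise-like block around (310,300). I'll enlarge the bin and project known points.

```bash
python3 - <<'E'
from h import *
a=cv2.imread('pics/top0.png');b=cv2.imread('pics/side0.png')
A=cv2.resize(a[170:275,145:275],None,fx=4.6,fy=4.6,interpolation=cv2.INTER_CUBIC)
cv2.imwrite('pics/ca.png',A)
B=cv2.resize(b[190:310,170:315],None,fx=5,fy=5,interpolation=cv2.INTER_CUBIC)
cv2.imwrite('pics/cb.png',B); 
c=ctrl.camera('top')
T=ctrl.current_tool_pos()
print(proj(c,[[0,0,0],T,[.6,0,0],[.4,-.1,0]]))
for p in [(322,196),(382,202),(377,261),(319,250)]: print(ray(c,p,.018))
for p in [(275,262),(345,262),(285,245),(335,245),(270,335)]: print('vise',ray(c,p,.1),ray(c,p,0)[:2])
E
```

```text
[[224.56777876 481.70080201]
 [552.97030286 408.13092987]
 [260.69729301 205.54249139]
 [292.08467604 293.15112452]]
[ 0.63902502 -0.14579816  0.018     ]
[ 0.64284367 -0.29101788  0.018     ]
[ 0.49892365 -0.28794445  0.018     ]
[ 0.50665556 -0.15103538  0.018     ]
vise [ 0.45635685 -0.0487528   0.1       ] [ 0.46687235 -0.05157398]
vise [ 0.47633405 -0.19921964  0.1       ] [ 0.48888104 -0.21734182]
vise [ 0.49599221 -0.06612137  0.1       ] [ 0.51053824 -0.07070876]
vise [ 0.51034454 -0.17467585  0.1       ] [ 0.52635007 -0.19030216]
vise [ 0.30538296 -0.05622611  0.1       ] [ 0.30054589 -0.05980725]
```

View pics/ca.png

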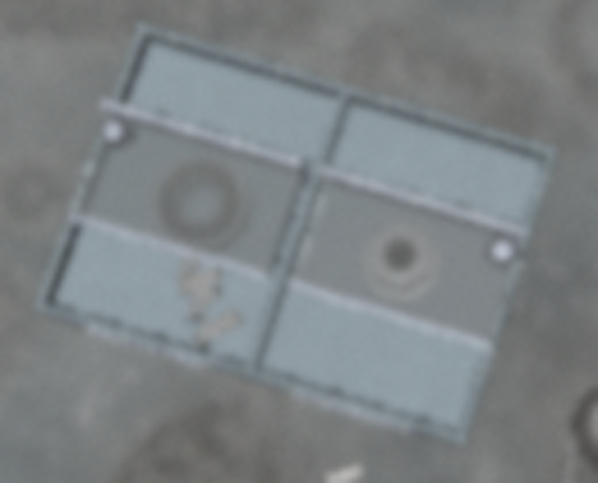

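View pics/cb.png

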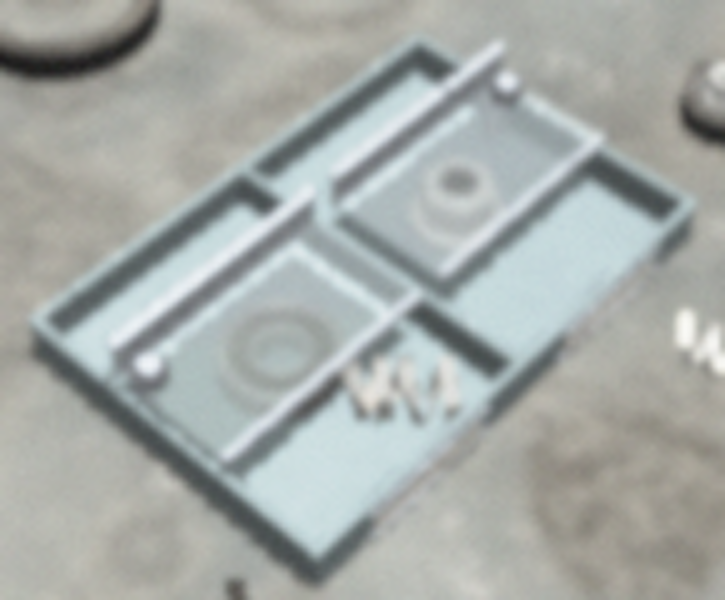

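Bearing (wide ring) is in the left bay (crop (200,200)); the nut, with its small dark hole, is in the right bay (crop (400,253)). The vise stands near the bin and tray. I'll fit the bin pose to its corners, then the nut, tray and vise height.

```bash
cat > fit.py <<'E'
from h import *
from scipy.optimize import least_squares
ct=ctrl.camera('top');cs=ctrl.camera('side')
ft=lambda u:[(u[0]+.5)/4.6-.5+145,(u[1]+.5)/4.6-.5+170]
fs=lambda u:[(u[0]+.5)/5-.5+170,(u[1]+.5)/5-.5+190]
T=np.array([ft(u) for u in [(140,25),(552,150),(465,437),(42,305)]])
S=np.array([fs(u) for u in [(35,318),(418,38),(693,205),(318,577)]])
L=np.array([[.08,.116],[.08,-.116],[-.08,-.116],[-.08,.116]])
def P(p,l,z):
    c,s=np.cos(p[2]),np.sin(p[2]);return np.c_[np.array(l)@np.array([[c,s],[-s,c]])+p[:2],np.full(len(l),z)]
def f(p,t=1,s=1):
    w=P(p,L,.024); return np.r_[(proj(ct,w)-T).ravel()*t,(proj(cs,w)-S).ravel()*s]
if __name__=='__main__':
    for t,s in((1,1),(1,0),(0,1)):
        r=least_squares(f,[.545,.12,-.1],args=(t,s)); print(r.x,np.round(r.fun,1)); 
        if t+s==2: p=r.x
    R2=np.array([[np.cos(p[2]),np.sin(p[2])],[-np.sin(p[2]),np.cos(p[2])]])
    for n,c,u in (('top',ct,ft((400,254))),('side',cs,fs((461,181)))):
        q=ray(c,u,.024)[:2]; print(n,'nut',q,R2@(q-p[:2]))
    # vise top: triangulate-ish
    for z in (.05,.1,.15,.2): print(z,ray(cs,(355,143),z)[:2],ray(cs,(318,170),z)[:2],ray(ct,(316,248),z)[:2],ray(ct,(292,250),z)[:2])
E
python3 fit.py
```

```text
[ 0.54339779  0.11817203 -0.16881995] [-0.6  0.6  0.3  0.5 -0.6  1.8 -2.1  1.6 -1.8  0.5 -0.8 -0.8  0.4 -0.7
 -0.4 -3.9]
[ 0.54650644  0.11679532 -0.16729507] [ 0.1 -0.4  1.  -0.7  0.2  0.5 -1.3  0.5 -0.  -0.  -0.  -0.  -0.  -0.
 -0.  -0. ]
[ 0.5403881   0.12028345 -0.17230077] [-0.   0.  -0.   0.  -0.   0.  -0.   0.  -1.4  1.7  0.1  0.2  1.3  0.7
  0.1 -2.3]
top nut [0.53856594 0.06266044] [ 0.00456386 -0.05553426]
side nut [0.53544596 0.06021878] [ 0.00189848 -0.05846543]
0.05 [ 0.46827159 -0.32104553] [ 0.50370394 -0.15408094] [ 0.50571476 -0.13987071] [ 0.49391206 -0.08567311]
0.1 [ 0.44974568 -0.24181081] [ 0.48190194 -0.09028386] [ 0.49832322 -0.13411963] [ 0.4870916  -0.08254438]
0.15 [ 0.43121978 -0.16257609] [ 0.46009994 -0.02648678] [ 0.49093169 -0.12836856] [ 0.48027114 -0.07941566]
0.2 [ 0.41269388 -0.08334137] [0.43829794 0.03731029] [ 0.48354015 -0.12261749] [ 0.47345067 -0.07628694]
```

```bash
python3 - <<'E'
import cv2
b=cv2.imread('pics/side0.png');a=cv2.imread('pics/top0.png')
x=cv2.resize(b[110:250,255:445],(400,295));y=cv2.resize(a[180:370,240:400],(337,400))
import numpy as np
C=np.zeros((400,740,3),np.uint8);C[:295,:400]=x;C[:,403:]=y;cv2.imwrite('pics/v.png',C)
E
```

```text
(no output)
```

View pics/v.png

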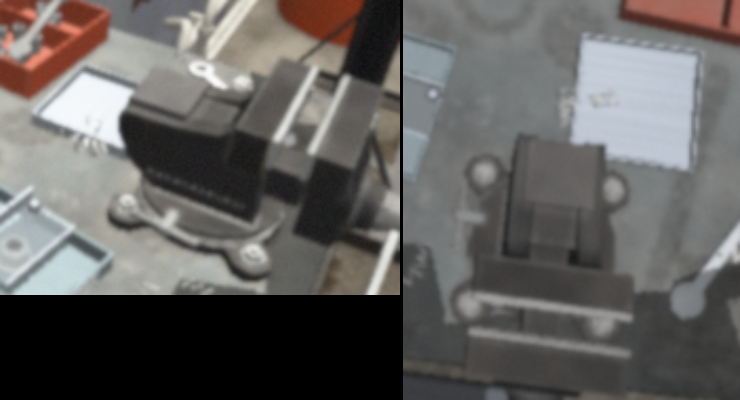

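The right half of that picture shows the vise ending about 30 mm short of the tray's near edge. The nut is in the right bay near world (0.537, 0.0615). Next: raise, swing to the far side of the right bay, push the flap, and check.

```bash
cat >> h.py <<'E'
yaw=-0.169; ex=np.array([np.cos(yaw),np.sin(yaw)])
nut=np.array([.537,.0615])
def quat(a): return (R.from_euler('z',a)*R.from_euler('x',np.pi)).as_quat()
def W(d,z): return [*(nut+d*ex),z]   # d along bin x from nut
E
python3 - <<'E'
from h import *
p=ctrl.current_tool_pos(); ctrl.move_linear([p[0],p[1],.32])
best=None
for a in (yaw+np.pi/2,yaw-np.pi/2):
    q=ctrl.solve_ik(W(.085,.2),quat(a)); print(a,None if q is None else np.round(q,2))
    if q is not None and (best is None or abs(q[5])<best[1]): best=(a,abs(q[5]))
a=best[0]; open('a.txt','w').write(str(a))
ctrl.move_pose(W(.085,.3),quat(a))
ctrl.command_gripper(.060,30)
ctrl.move_linear(W(.085,.08))
ctrl.move_linear(W(.085,.033),vel=.05)
f0=np.array(ctrl.current_force()); print('f0',f0)
for d in (.06,.045,.03,.015,0):
    ctrl.move_linear(W(d,.033),vel=.06); print(d,np.round(ctrl.current_force(),1))
print(ctrl.current_opening(),ctrl.current_tool_pos(),ctrl.current_time_s())
for n in('side','top'):
    cv2.imwrite(f'pics/{n}1.png',ctrl.camera(n)['img'])
    for t in('flange_nut_center','flap_right'):print(n,t,ctrl.recognise(t,n)[:1])
b=cv2.resize(cv2.imread('pics/side1.png')[150:300,160:360],(600,450),interpolation=cv2.INTER_CUBIC);cv2.imwrite('pics/s1c.png',b)
E
```

```text
1.4017963267948965 [-0.01  0.21  1.46 -0.    1.47  0.16]
-1.7397963267948966 None
f0 [ 0.63231703 -0.94072393  0.13586854]
0.06 [ 2.8 -0.2  1.8]
0.045 [2.9 0.4 2.3]
0.03 [2.4 2.7 0. ]
0.015 [1.5 2.5 0.7]
0 [ 0.5  3.8 -0.5]
0.059831386938375836 [0.53641953 0.06177648 0.03281167] 9.2833
side flange_nut_center [{'point': [260.2, 230.1], 'confidence': 0.7}]
side flap_right [{'point': [292.1, 226.6], 'confidence': 0.78}]
top flange_nut_center []
top flap_right [{'point': [253.7, 239.4], 'confidence': 0.69}]
```

View pics/s1c.png

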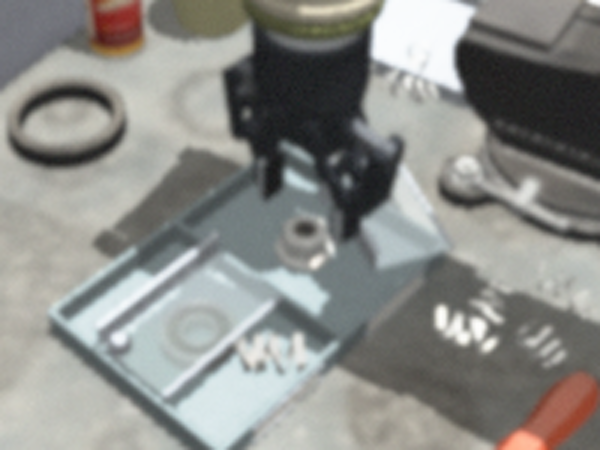

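The flap is swung well open, with the nut clearly visible (hole at crop (306,230), full image (262,226.7)) between the fingertips. I'll refine the nut position from this.

```bash
python3 - <<'E'
from h import *
c=ctrl.camera('side')
q=ray(c,((306+.5)/3-.5+160,(230+.5)/3-.5+150),.025)[:2]
r=ctrl.recognise('flange_nut_center','side')
g=ray(c,r[0]['point'],.016)[:2]
ey=np.array([-ex[1],ex[0]])
for v in(q,g): print(v,(v-nut)@ex,(v-nut)@ey)
# calibration check: where the fingertip midpoint appears vs TCP
m=ray(c,((308+.5)/3-.5+160,(215+.5)/3-.5+150),.038)[:2];t=np.array(ctrl.current_tool_pos())[:2]
print('tips',(m-t)@ex,(m-t)@ey)
E
```

```text
[0.53440461 0.06256522] -0.002737582068515777 0.0006135112781823759
[0.52854933 0.07050755] -0.009845322214588387 0.0074578529370662155
tips -0.0019580994692716754 -0.0018561561894123557
```

```bash
python3 - <<'E'
from h import *
for z in(.022,.012):
    ctrl.move_linear(W(-.001,z),vel=.04); print(z,np.round(ctrl.current_force(),1))
ctrl.command_gripper(.02,40); ctrl.hold(.3)
print(ctrl.current_opening(),ctrl.current_grip_force(),np.round(ctrl.current_force(),1))
if ctrl.current_opening()<.025: raise SystemExit
ctrl.move_linear(W(-.001,.048),vel=.06); print(np.round(ctrl.current_force(),1))
ctrl.move_linear(W(.085,.048),vel=.1); print(np.round(ctrl.current_force(),1))
ctrl.move_linear(W(.085,.2),vel=.15)
print(ctrl.current_opening(),ctrl.current_grip_force(),ctrl.current_time_s())
cv2.imwrite('pics/s2.png',ctrl.camera('side')['img'])
E
```

```text
0.022 [ 3.4  0.9 -2. ]
0.012 [ 2.7  2.6 -1. ]
0.03005524676156028 41.44046603658353 [-2.   5.   5.9]
[3.7 2.7 1.8]
[ 0.5  0.5 -1.4]
0.030183917784981102 40.66836638026871 14.1167
```

View pics/s2.png

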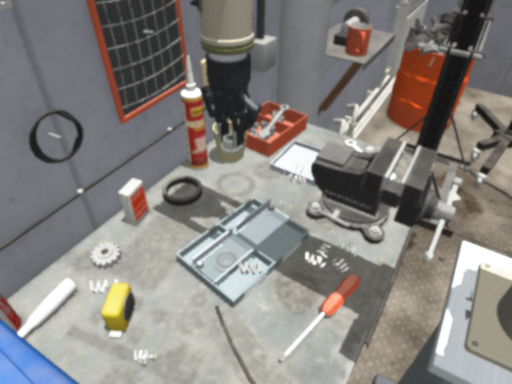

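The nut is held (30 mm opening). Now to the tray, lowering slowly with force checks.

```bash
python3 - <<'E'
from h import *
q=ctrl.current_eef_rot(); x,y=.585,-.224
ctrl.move_pose([x,y,.2],q)
ctrl.move_linear([x,y,.03],vel=.12)
f0=np.array(ctrl.current_force())
for z in np.arange(.018,.0085,-.0015):
    ctrl.move_linear([x,y,z],vel=.03); f=np.array(ctrl.current_force())-f0; print(round(z,4),np.round(f,1))
    if f[2]>5: break
ctrl.command_gripper(.05); ctrl.hold(.2)
ctrl.move_linear([x,y,.2],vel=.12)
ctrl.move_pose([.5,-.42,.3],q)
print(ctrl.current_time_s())
out=[]
for n,(r0,c0) in(('side',(110,150)),('top',(150,140))):
    c=ctrl.camera(n); out.append(cv2.resize(c['img'][r0:r0+190,c0:c0+250],(395,300)))
    for t,z in(('flange_nut_center',.014),('flap_right',.035),('flap_left',.035),('bearing_2_center',.01),('tray_in',.003)):
        for d in ctrl.recognise(t,n)[:1]: print(n,t,np.round(d['point'],1),d['confidence'],np.round(ray(c,d['point'],z)[:2],4))
cv2.imwrite('pics/end.png',np.hstack(out))
E
```

```text
0.018 [0.  0.4 0. ]
0.0165 [-0.5  0.7 -0.3]
0.015 [-0.3  1.   0.7]
0.0135 [ 0.1  1.7 -0.2]
0.012 [-0.8  1.3  2.5]
0.0105 [-6.   4.4 14.7]
21.7833
side flap_right [257.8 221.9] 0.97 [0.5433 0.0642]
side flap_left [222.2 253.8] 0.88 [0.5566 0.1756]
side tray_in [294.1 162.3] 0.57 [ 0.5938 -0.2104]
top flange_nut_center [351.  220.9] 0.8 [ 0.5874 -0.2213]
top flap_right [230.6 225.1] 0.89 [0.5357 0.064 ]
top flap_left [183.5 206.7] 0.74 [0.5654 0.1819]
top tray_in [352.  230.4] 0.77 [ 0.5667 -0.2275]
```

View pics/end.png

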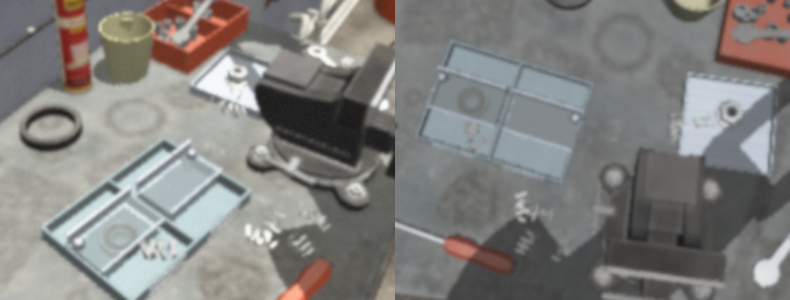

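The nut stands upright in the tray (side (237,72), top (730,112) in this picture). Both flaps are shut and the bearing is still in its bay. Handing in.

```bash
python3 -c "
from station import ctrl
print(ctrl.sign_off())"
```

```text
the job is handed in; nothing more can be done
None
```

The nut is lying flat, flange down, in the tray about 20 mm from its centre; both flaps are shut, the bearing is still in its bay, and the job was handed in at about 22 s (no verdict was returned).

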